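# Release the spent battery pack from the charging dock

### The job

The battery pack with the orange cap in the white charging dock is spent: press it gently further in until its push-to-release latch lets go and it springs up, then pull it out and set it down gently, standing upright on its base, in the blue tray. Leave the teal-capped pack locked in its bay and do not disturb anything else on the table.

Things in the scene. Friction and masses are not known exactly. Their poses are not given: they have to be found in the camera images.
- dock: White charging dock fixed to the table: a block 110 mm deep (x), 200 wide (y), 120 high (z up), with two upright bays open at the top, centred 50 mm to either side (+y, -y) of the origin, each 43 mm (x) by 59 mm (y). Origin: on the table, midway between the bays' centres; the block reaches 35 mm in front of it (-x, towards the robot) and 75 mm behind. Never ram a pack into it (a push over about 40 N).
- bay_left (a point): Centre of the mouth of the dock's +y bay, level with the dock's top, 120 mm above the table. In each bay a sprung lift plate pushes the pack up and a hidden catch holds it down; pulling cannot undo the catch. The pack can be pressed down against some 6 to 10 N; the catch snaps open 4 to 7 mm below the locked height (it varies and cannot be seen) and the pack stops hard 2 to 3 mm after.
- bay_right (a point): Centre of the mouth of the dock's -y bay, the same. A steady push of 14 to 20 N reaches the hard stop; pressed fast, the catch is felt as a knock before it opens. The push taken away, a freed pack rises to 40 mm above its locked height within about a second and stays up, loose in its bay, to be pulled straight up. One not pressed far enough comes back to its locked height.
- pack_orange: Spent battery pack, 0.2 to 0.3 kg, loose: grey block 40 mm (x) by 56 (y) by 100 high, white label, orange band, with a lug 18 mm wide and 10 high standing 8 mm out of the foot of its +x face. Origin: centre of the underside, z up, x and y along the dock's. Starts locked in either bay, underside 20 mm above the table, block level with the dock's top. Grip across its 40 mm once it is up.
- cap_orange (a point): Centre of the top of that pack's round orange push cap, 111 mm above its underside. The cap is 11 mm high and tapers at 45 degrees from 38 to 18 mm across, too steep to grip. Locked, only the cap stands out of the dock; released, the underside is 60 mm above the table and 40 mm of the grey block stand out below the cap.
- pack_teal: A charged pack, the same in every way but with a teal cap and band, locked in the other bay (underside 20 mm above the table). It must stay locked.
- tray: Blue open tray, fixed to the table, 140 mm (x) by 180 mm (y), 35 mm high, walls and floor 5 mm thick, empty. Origin: centre of its underside.
- eye_model: Model eye, a white ball of 72 mm on a black foot of 70 mm, 118 mm high, loose. Origin: centre of its underside. Leave alone.
- mouse: Black computer mouse, round, 62 mm across, 35 mm high, loose. Origin: centre of its underside. Leave alone.
- occluder: Black eye occluder lying flat, 6 mm thick: a handle 130 mm long along x centred on the origin, and a disc of 64 mm centred 95 mm along +x; loose. Leave alone.
- drops_bottle: Closed bottle with a green cap, 56 mm across, 130 mm high, loose. Origin: centre of its underside. Leave alone.
- lens_case: Black case with a metal band, 90 mm (x) by 160 mm (y), 30 mm high, loose. Origin: centre of its underside. Leave alone.

How it is judged (in metres and radians):
On the way, in this order (a step that is already met when the one before it is completed fails the run):
1. the orange-capped pack is pressed in at least 3 mm below its locked height (z of pack_orange in the frame of dock below 0.017 m).
2. released, it has sprung up at least 30 mm above its locked height, in its bay (z of pack_orange in the frame of dock between 0.05 and 0.075 m), for 0.1 s.
At the end, for the whole second after the job is handed in: The orange-capped pack stands upright (within 0.1 rad) and at rest on the floor of the blue tray, wholly inside it (underside within 5 mm of the tray's floor), and the teal-capped pack is still locked in its bay (within 4 mm of its locked height) (x of pack_orange in the frame of tray between -0.05 and 0.05 m and y of pack_orange in the frame of tray between -0.065 and 0.065 m and z of pack_orange in the frame of tray between 0.001 and 0.01 m and angle between pack_orange's own z axis and vertical below 0.1 rad and linear speed of pack_orange below 0.02 m/s and z of pack_teal in the frame of dock between 0.016 and 0.024 m); the robot touches nothing.
It fails at once if the teal-capped pack springs up out of its lock (z of pack_teal in the frame of dock above 0.03 m).
It fails at once if the pack is rammed against the dock with more than 60 N (contact force between dock and pack_orange above 60 N).
It fails at once if the pack is dropped or driven into the tray with more than 60 N (contact force between tray and pack_orange above 60 N).
It fails at once if the orange-capped pack falls over (angle between pack_orange's own z axis and vertical above 0.8 rad).
It fails at once if the eye model, mouse, occluder, bottle or lens case is moved more than 30 mm (distance of any of eye_model, mouse, occluder, drops_bottle, lens_case from where it was at the start of the episode above 0.03 m).
It also fails if it takes over 61 s, if anything falls off the work surface, if the arm or the gripper's body presses on something with over 40 N, if the wrist force passes 120 N, or if a joint passes its speed limit or range.

### The arm

A 6-joint arm with a two-finger parallel gripper is mounted at the origin on the work surface. World frame = base frame: x ahead of the robot, y to its left, z up, the work surface at z = 0. Lengths are in m, angles in degrees, forces in N, time in s.
With the tool pointing down it reaches from about 0.375 to 0.9 m from the base axis. Payload 3.1 kg.
Tool frame: the origin (TCP) lies between the finger pads; the fingertips stand 11 mm ahead of it and the grasp point (between the pads) lies 8 mm behind it; x points along the fingers, y is the direction in which the jaws open and shut, and the axes are right-handed (so a half turn about x gives the same grasp; the last joint's range is limited). The gripper opens to 87 mm and grips with 3 to 60 N. Pads are 19 mm wide; open, the fingers measure 117 mm over their backs; the gripper's body (75 mm by 190 mm) begins 51 mm behind the grasp point.
Start: joints at [55.777, 30.224, 82.088, -0, 67.689, -10.227], TCP at [0.254, 0.571, 0.234] pointing down, gripper open.
Joint ranges: [-176.69, 176.69], [-43.24, 126.21], [12.49, 139.97], [-82, 262], [0, 151.66], [-163.58, 163.58]. Speed limits (degrees/s): [159.86, 159.86, 180, 180, 180, 180].

### API

Orientations are given as a 3x3 rotation matrix whose columns are the frame's x, y, z axes.
In Python, from rig import bot gives the robot as it stands.
- The arm moves only by the shell command python3 -m inch 'ROWS' [OPENING]. ROWS is a JSON object of lists of equal length, an entry for each row: "dp": the shift along the tool's x, y, z in mm, a list of three; "yaw": the turn about the tool's x in degrees. In form: {"dp": [[tx, ty, tz], ...], "yaw": [yaw, ...]}. A call has 1 to 20 rows; each row shifts and turns the commanded pose from where the row before left it, along the tool's axes as they then stand; what a row does not reach is not made up. A row lasts 1/12 s, in which the tool goes at most 41.7 mm and 7.16 degrees, less where a joint would pass 70% of its speed; a pose out of reach is approached as far as the arm can. A call is refused whole if a number of a shift passes 41.7 or a number of a turn 7.16, either way. A call with a gripper value outside its range is refused whole. OPENING is the finger opening in mm, from 0 to 87, set as the call begins (- or left out, the last holds). The fingers move at their own pace and stop on an object; the grip force is fixed at half the most. Time passes only in rows, so rows that do not move let the fingers close. It gives the time, the measured TCP pose, the force and the opening at its end, in the units of the state.
- bot.read_state(): the state, without advancing time (a new reading comes with each control period).
- bot.capture(name): name is "scene" or "top" or "wrist"; returns a dict with "color" (400x640x3 uint8, red, green, blue), "intrinsics" (3x3 intrinsics, pixels), "pose" (4x4, takes a point from camera to world coordinates). Camera axes: x right, y down, z forward; pixel columns grow to the right and rows downward; lengths in m; the calibration is good to about 2 mm. A picture is of the moment at which its call begins. There is no depth.
- bot.hand_in(): hands the job in, once; it reports no verdict.
The state is a dict: "time_s": time; "joint_positions": joint angles; "qvel": joint speeds; "tau": joint torques, N m; "position": TCP position; "tcp_rot": TCP orientation; "force": force on the tool from outside, world axes, zero at the start; "moment": the same for the moment, N m; "opening": opening from 0.0 (shut) to 1.0 (fully open).
Only numpy, scipy, OpenCV 4.12 (cv2) and the standard library are available. Lean on these libraries where they do the work, as an engineer would, in place of code of your own. Each camera call takes 0.05 s, during which the arm holds its last target.

## Working session

There is one attempt and no reset: what is moved stays moved. The work goes in short steps, Python scripts to look and compute and a shell command to move; the robot and the scene stay as the last step left them, time stands still between calls to the robot, and variables do not carry over. Pictures are saved under pics/ and viewed, and the job is handed in when it is done.

```bash
ls; mkdir -p pics
python3 - <<'E'
from rig import bot
import cv2,numpy as np
for n in ("scene","top","wrist"):
    c=bot.capture(n); cv2.imwrite(f"pics/{n}0.png",c["color"][:,:,::-1]); print(n,c["intrinsics"].round(1).tolist(),c["pose"].round(3).tolist())
s=bot.read_state()
print(s["time_s"],s["position"],np.round(s["tcp_rot"],3),s["force"],s["opening"])
E
```

```text
pics
scene [[520.3, 0.0, 329.9], [0.0, 520.3, 203.6], [0.0, 0.0, 1.0]] [[0.534, 0.737, -0.415, 1.132], [0.846, -0.463, 0.266, -0.432], [0.004, -0.493, -0.87, 1.298], [0.0, 0.0, 0.0, 1.0]]
top [[370.0, 0.0, 321.6], [0.0, 370.0, 199.8], [0.0, 0.0, 1.0]] [[-0.026, -0.991, 0.135, 0.409], [-0.999, 0.03, 0.028, -0.082], [-0.032, -0.134, -0.99, 1.154], [0.0, 0.0, 0.0, 1.0]]
wrist [[354.1, 0.0, 317.6], [0.0, 354.1, 195.1], [0.0, 0.0, 1.0]] [[0.407, 0.874, 0.266, 0.18], [0.913, -0.389, -0.121, 0.605], [-0.002, 0.292, -0.956, 0.384], [0.0, 0.0, 0.0, 1.0]]
0.15 [0.25382367 0.5705378  0.23279411] [[-0.001  0.407  0.914]
 [-0.001  0.914 -0.407]
 [-1.    -0.002 -0.   ]] [ 0.07082693 -0.12803556  1.15079094] 1.0007312316619625
```

View pics/scene0.png

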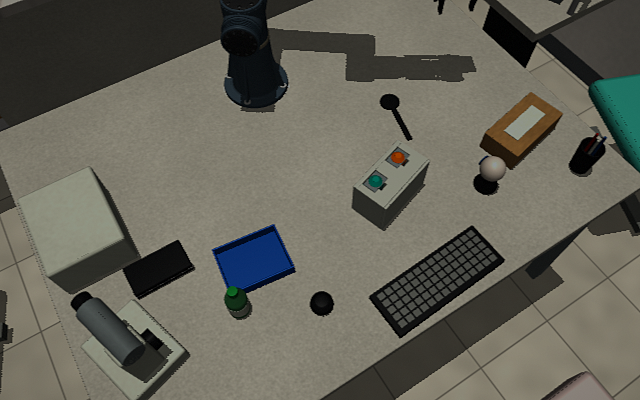

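View pics/top0.png

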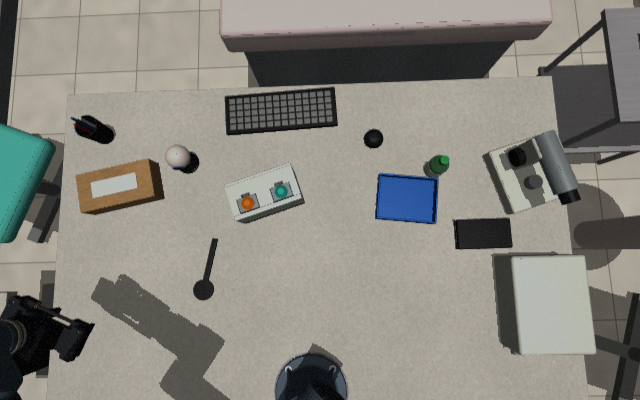

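The top view shows the orange cap at about (248,203), teal at (281,191), the dock rotated slightly, and the tray around (407,198). I'll zoom in next.

Run:
```python
import cv2
a=cv2.imread("pics/top0.png"); b=cv2.imread("pics/scene0.png")
c=cv2.resize(a[155:230,215:310],None,fx=8,fy=8,interpolation=cv2.INTER_CUBIC); cv2.imwrite("pics/z1.png",c)
c=cv2.resize(a[150:235,365:455],None,fx=7,fy=7,interpolation=cv2.INTER_CUBIC)[:600]; cv2.imwrite("pics/z2.png",c)
c=cv2.resize(b[135:235,345:440],None,fx=6,fy=6,interpolation=cv2.INTER_CUBIC); cv2.imwrite("pics/z3.png",c)
```

```text
(no output)
```

View pics/z1.png

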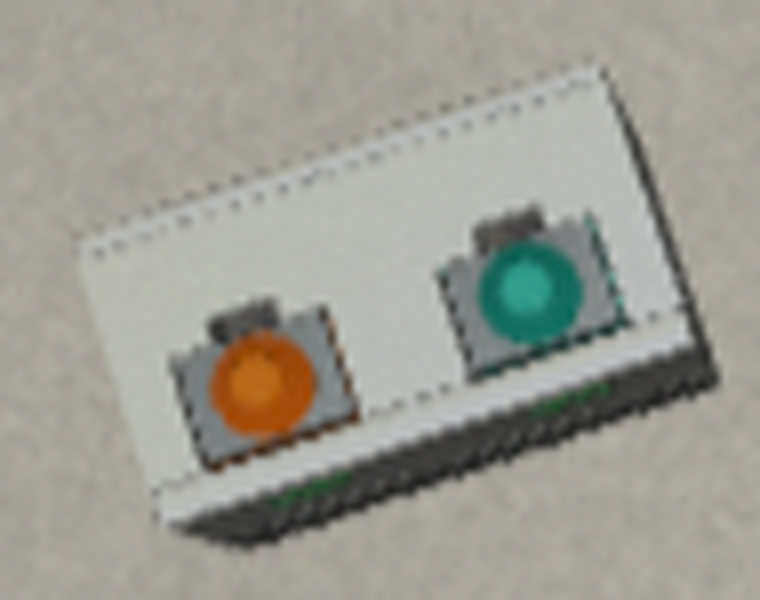

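View pics/z2.png

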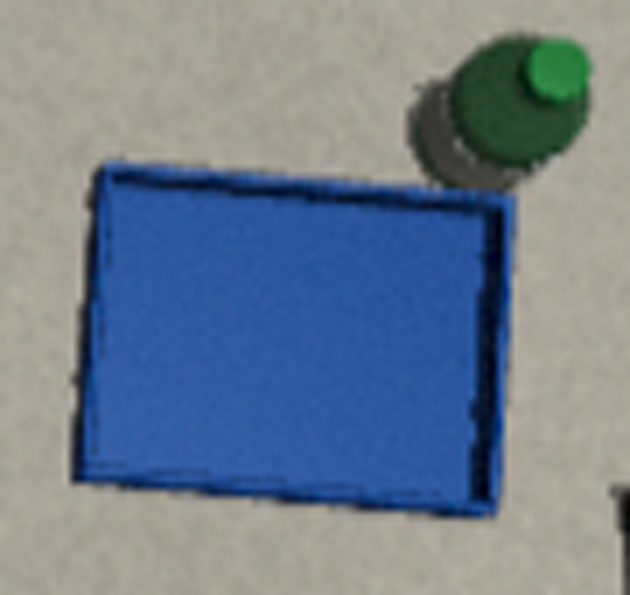

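View pics/z3.png

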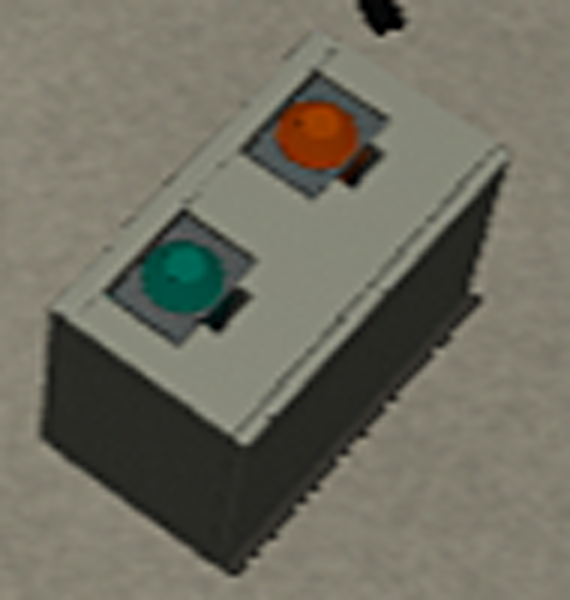

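```bash
cat > h.py <<'E'
from rig import bot
import numpy as np
def ray(c,u,v):
    K=c["intrinsics"];P=c["pose"];d=P[:3,:3]@np.linalg.solve(K,[u,v,1.]);return P[:3,3],d
def at(c,u,v,z):
    o,d=ray(c,u,v);return o+d*(z-o[2])/d[2]
def tri(*r):
    A=np.zeros((3,3));b=np.zeros(3)
    for o,d in r:
        d=d/np.linalg.norm(d);M=np.eye(3)-np.outer(d,d);A+=M;b+=M@o
    return np.linalg.solve(A,b)
def uz(X,Y,f,x0,y0): return (X+.5)/f-.5+x0,(Y+.5)/f-.5+y0
E
python3 - <<'E'
from h import *
t=bot.capture("top");s=bot.capture("scene")
for n,a,b in(("or",(258,380),(324,122)),("te",(525,288),(186,263))):
    p=uz(*a,8,215,155);q=uz(*b,6,345,135)
    print(n,at(t,*p,.131).round(4),at(s,*q,.131).round(4),tri(ray(t,*p),ray(s,*q)).round(4))
    
print("dock top corners")
D=[at(t,*uz(*a,8,215,155),.120) for a in((80,243),(600,68),(712,325),(160,505))]
for d in D: print(d.round(4))
print("sc",[at(s,*uz(*a,6,345,135),.120).round(4)[:2] for a in ((55,312),(242,440),(508,155),(315,38))])
T=[at(t,*uz(*a,7,365,150),.035) for a in((105,163),(515,198),(495,517),(75,480))]
for d in T: print(d.round(4))
print(np.mean(T,0))
for a,b in((0,1),(3,2),(1,2),(0,3)): 
    d=T[a]-T[b];print(np.linalg.norm(d).round(4),np.degrees(np.arctan2(d[1],d[0])).round(1))
print("bottle top",at(t,*uz(558,70,7,365,150),.13), "case",at(t,455,220,.03),at(t,511,247,.03))
E
```

```text
or [0.5476 0.1574 0.131 ] [0.5464 0.1653 0.131 ] [0.5482 0.1592 0.1364]
te [0.5774 0.063  0.131 ] [0.5753 0.069  0.131 ] [0.5774 0.0643 0.1368]
dock top corners
[0.6005 0.2241 0.12  ]
[0.6582 0.0367 0.12  ]
[ 0.5638 -0.0017  0.12  ]
[0.5056 0.1948 0.12  ]
sc [array([0.5603, 0.0101]), array([0.6572, 0.0427]), array([0.6002, 0.2312]), array([0.5001, 0.1953])]
[ 0.6386 -0.23    0.035 ]
[ 0.6173 -0.4068  0.035 ]
[ 0.4788 -0.3888  0.035 ]
[ 0.4999 -0.2106  0.035 ]
[ 0.55865305 -0.30903757  0.035     ]
0.1781 83.1
0.1795 83.3
0.1396 -7.4
0.1401 -8.0
bottle top [ 0.65107398 -0.39977628  0.13      ] case [ 0.48779642 -0.44965605  0.03      ] [ 0.40300104 -0.60793377  0.03      ]
```

```bash
python3 -m inch '{"dp":[[0,-9,15],[0,-18,31],[0,-18,31],[0,-18,31],[0,-18,31],[0,-18,31],[0,-18,31],[0,-18,31],[0,-18,31],[0,-18,31],[0,-18,31],[0,-18,31],[0,-18,31],[0,-18,31],[0,-12.5,16.7]],"yaw":[0,0,0,0,0,0,0,0,0,0,0,0,0,0,0]}' 0
python3 -m inch '{"dp":[[0,0,0],[0,0,0],[0,0,0],[0,0,0],[0,0,0],[0,0,0],[0,0,0],[0,0,0],[0,0,0]],"yaw":[7,7,7,7,7,7,7,0,0]}'
python3 - <<'E'
from h import *
import cv2
for n in("wrist","top","scene"):
    c=bot.capture(n);cv2.imwrite(f"pics/{n}1.png",c["color"][:,:,::-1])
s=bot.read_state();print(s["position"],s["tcp_rot"].round(4),s["force"],s["joint_positions"])
E
```

```text
time_s: 1.5
position: [0.5502, 0.1577, 0.2337]
tcp_rot: [[0.003, 0.409, 0.913], [-0.001, 0.913, -0.409], [-1.0, 0.0, 0.003]]
force: [-0.2, -0.2, 0.6]
opening: 0.015
time_s: 2.25
position: [0.5473, 0.1608, 0.2335]
tcp_rot: [[-0.0, 0.955, 0.295], [-0.0, 0.295, -0.955], [-1.0, -0.0, 0.0]]
force: [0.7, 0.3, 0.1]
opening: 0.001
[0.54733019 0.16075224 0.2335423 ] [[-1.000e-04  9.557e-01  2.943e-01]
 [-1.000e-04  2.943e-01 -9.557e-01]
 [-1.000e+00 -1.000e-04  0.000e+00]] [-0.54796915 -0.13479856 -0.77719058] [ 5.14914719e+00  2.60113015e+01  9.00595644e+01 -4.03574838e-03
  6.39325969e+01 -1.19617188e+01]
```

View pics/wrist1.png

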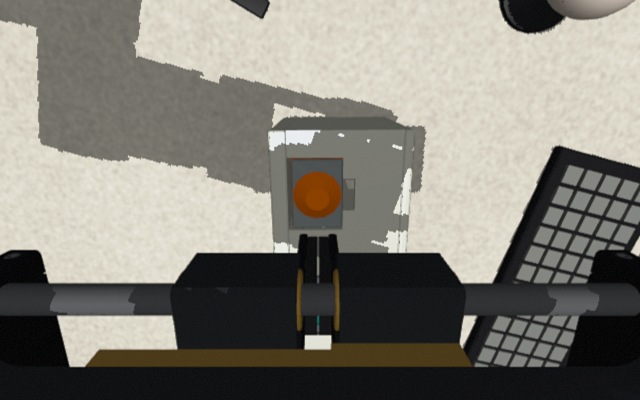

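The wrist view shows the orange cap top near (317,198), with the dock edges nearly parallel to the image axes, so the yaw looks right.

Run:
```python
from h import *
import cv2
c=bot.capture("wrist")
hsv=cv2.cvtColor(c["color"],cv2.COLOR_RGB2HSV)
m=cv2.inRange(hsv,(3,150,60),(20,255,255))
n,l,st,ce=cv2.connectedComponentsWithStats(m);i=1+st[1:,4].argmax();print(st[i],ce[i])
print("cap centroid at z.124",at(c,*ce[i],.124).round(4))
z=cv2.resize(c["color"][110:250,255:425,::-1],None,fx=4,fy=4,interpolation=cv2.INTER_CUBIC);cv2.imwrite("pics/z4.png",z)
print(c["pose"].round(3))
```

```text
[  91  344  381   23 4690] [293.30660981 356.63624733]
cap centroid at z.124 [0.5707 0.0127 0.124 ]
[[ 0.956  0.281  0.086  0.524]
 [ 0.294 -0.914 -0.28   0.24 ]
 [-0.     0.292 -0.956  0.385]
 [ 0.     0.     0.     1.   ]]
```

View pics/z4.png

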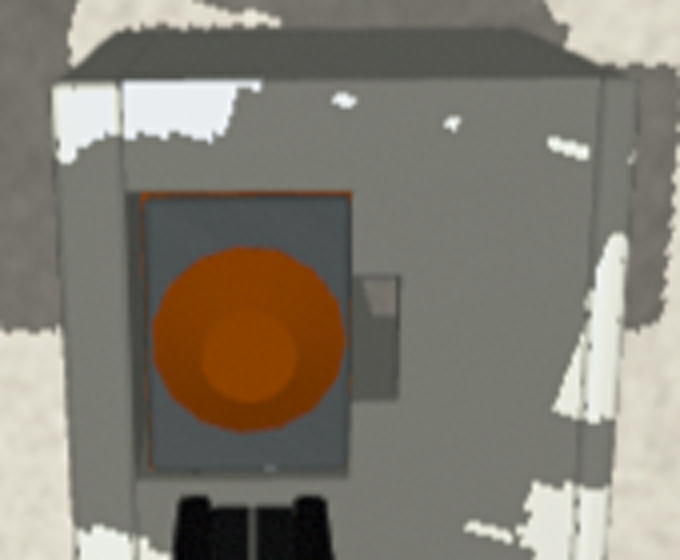

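Run:
```python
from h import *
c=bot.capture("wrist");s=bot.read_state()
R=np.array(s["tcp_rot"]);p=s["position"]
for nm,a,z in(("top",(250,356),.131),("base",(248.5,339),.120),("block",(249.5,332),.120)):
    q=at(c,*uz(*a,4,255,110),z);print(nm,q.round(4),((q-p)@R*1000).round(1))
ax=[at(c,*uz(*a,4,255,110),.12) for a in((351,193),(348,470),(142,193),(152,468))]
for i,j in((0,1),(2,3),(2,0),(3,1)):
    d=ax[j]-ax[i];print(np.linalg.norm(d).round(4),np.degrees(np.arctan2(d[1],d[0])).round(1))
```

```text
top [0.547  0.1628 0.131 ] [102.5   0.3  -2. ]
base [0.5467 0.1627 0.12  ] [ 1.135e+02 -1.000e-01 -2.000e+00]
block [0.5464 0.1641 0.12  ] [ 1.135e+02  1.000e-01 -3.500e+00]
0.0564 -72.4
0.056 -72.2
0.0396 17.1
0.0394 16.4
```

```bash
python3 -m inch '{"dp":[[5,0,-2],[15,0,0],[20,0,0],[20,0,0],[15,0,0],[6,0,0],[3,0,0],[0,0,0],[0,0,0]],"yaw":[0,0,0,0,0,0,0,0,0]}' 
python3 -m inch '{"dp":[[1,0,0],[1,0,0],[1,0,0],[1,0,0],[1,0,0],[1,0,0],[1,0,0],[1,0,0],[0,0,0],[0,0,0]],"yaw":[0,0,0,0,0,0,0,0,0,0]}'
```

```text
time_s: 3.25
position: [0.5474, 0.1628, 0.1501]
tcp_rot: [[0.001, 0.956, 0.293], [0.0, 0.293, -0.956], [-1.0, 0.001, 0.0]]
force: [-0.6, 0.3, 0.3]
opening: 0.007
time_s: 4.08
position: [0.5468, 0.1626, 0.1423]
tcp_rot: [[0.0, 0.956, 0.293], [-0.0, 0.293, -0.956], [-1.0, 0.0, 0.0]]
force: [-0.9, 0.3, 6.7]
opening: 0.006
```

```bash
python3 -m inch '{"dp":[[1,0,0],[1,0,0],[1,0,0],[1,0,0],[0,0,0]],"yaw":[0,0,0,0,0]}'
python3 -m inch '{"dp":[[1,0,0],[0.5,0,0],[0.5,0,0],[0,0,0],[0,0,0]],"yaw":[0,0,0,0,0]}'
python3 -m inch '{"dp":[[0.5,0,0],[0.5,0,0],[0,0,0],[0,0,0]],"yaw":[0,0,0,0]}'
```

```text
time_s: 4.5
position: [0.5468, 0.1626, 0.1389]
tcp_rot: [[0.001, 0.956, 0.293], [-0.0, 0.293, -0.956], [-1.0, 0.0, 0.0]]
force: [-2.1, 0.0, 7.9]
opening: 0.003
time_s: 4.92
position: [0.5468, 0.1626, 0.1368]
tcp_rot: [[0.001, 0.956, 0.293], [-0.0, 0.293, -0.956], [-1.0, 0.001, 0.0]]
force: [-2.5, -0.7, 7.6]
opening: 0.006
time_s: 5.25
position: [0.5468, 0.1626, 0.1358]
tcp_rot: [[0.001, 0.956, 0.293], [-0.0, 0.293, -0.956], [-1.0, 0.0, 0.0]]
force: [-1.2, -0.9, 8.6]
opening: 0.008
```

```bash
python3 -m inch '{"dp":[[0.5,0,0],[0.5,0,0],[0,0,0],[0,0,0]],"yaw":[0,0,0,0]}'
python3 -m inch '{"dp":[[0.5,0,0],[0.5,0,0],[0,0,0],[0,0,0]],"yaw":[0,0,0,0]}'
python3 -m inch '{"dp":[[0.5,0,0],[0,0,0],[0,0,0]],"yaw":[0,0,0]}'
```

```text
time_s: 5.58
position: [0.5469, 0.1627, 0.1356]
tcp_rot: [[0.001, 0.956, 0.293], [-0.0, 0.293, -0.956], [-1.0, 0.001, 0.0]]
force: [-3.8, -0.3, 12.6]
opening: 0.005
time_s: 5.92
position: [0.5469, 0.1626, 0.1354]
tcp_rot: [[0.001, 0.956, 0.293], [-0.0, 0.293, -0.956], [-1.0, 0.001, 0.001]]
force: [-4.3, -0.9, 17.9]
opening: 0.006
time_s: 6.17
position: [0.5469, 0.1626, 0.1353]
tcp_rot: [[0.001, 0.956, 0.293], [-0.0, 0.293, -0.956], [-1.0, 0.001, 0.001]]
force: [-4.7, -0.8, 20.6]
opening: 0.0
```

```bash
python3 -m inch '{"dp":[[-5,0,0],[-15,0,0],[-20,0,0],[-20,0,0],[-20,0,0],[-5,0,0],[0,0,0],[0,0,0],[0,0,0],[0,0,0],[0,0,0],[0,0,0],[0,0,0],[0,0,0],[0,0,0]],"yaw":[0,0,0,0,0,0,0,0,0,0,0,0,0,0,0]}' 80
python3 - <<'E'
from h import *
import cv2
for n in("wrist","scene"):
    c=bot.capture(n);cv2.imwrite(f"pics/{n}2.png",c["color"][:,:,::-1])
E
```

```text
time_s: 7.42
position: [0.5468, 0.1627, 0.2169]
tcp_rot: [[-0.0, 0.956, 0.292], [-0.0, 0.292, -0.956], [-1.0, -0.0, -0.0]]
force: [-0.8, 0.8, 0.7]
opening: 0.913
```

View pics/wrist2.png

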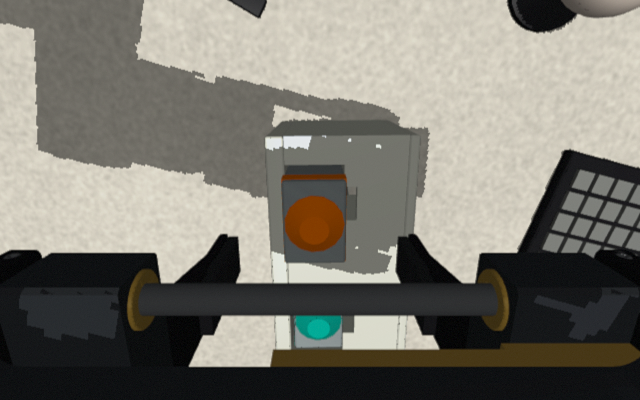

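View pics/scene2.png

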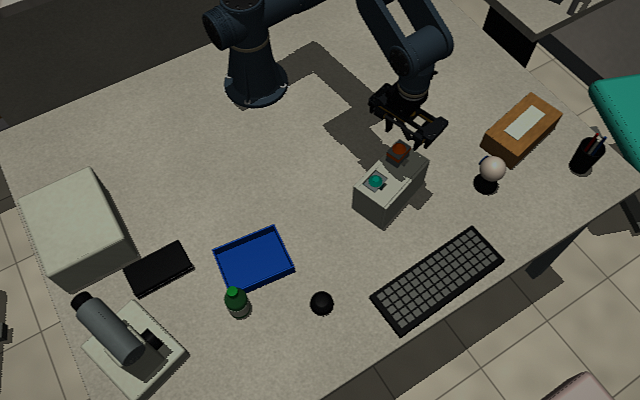

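The pack has sprung up: in the wrist view the orange band and grey block stand out of the bay, with the cap top at (314,231). Teal is still low.

Run:
```python
from h import *
c=bot.capture("wrist");s=bot.read_state()
R=np.array(s["tcp_rot"]);p=s["position"]
for nm,a,z in(("captop",(314.5,231),.171),("capbase",(314.5,223.5),.160),("far-left block",(282.5,180),.160),("far-right",(346,180),.160),("near-left",(286,261),.160),("near-right",(345,261),.160)):
    q=at(c,*a,z);print(nm,q.round(4),((q-p)@R*1000).round(1))
```

```text
captop [0.5457 0.1619 0.171 ] [46.1 -1.3  0.5]
capbase [0.5455 0.1623 0.16  ] [57.1 -1.3 -0. ]
far-left block [0.5188 0.1837 0.16  ] [ 57.1 -20.7 -28.3]
far-right [0.5556 0.195  0.16  ] [ 57.1  17.8 -28.3]
near-left [0.5353 0.1318 0.16  ] [ 57.1 -20.   26.2]
near-right [0.5721 0.143  0.16  ] [57.1 18.4 26.2]
```

```bash
python3 -m inch '{"dp":[[5,-1,0],[15,0,0],[18,0,0],[18,0,0],[15,0,0],[7,0,0],[3,0,0],[0,0,0],[0,0,0],[0,0,0]],"yaw":[0,0,0,0,0,0,0,0,0,0]}' 
python3 -m inch '{"dp":[[0,0,0],[0,0,0],[0,0,0],[0,0,0],[0,0,0],[0,0,0],[0,0,0],[0,0,0],[0,0,0],[0,0,0]],"yaw":[0,0,0,0,0,0,0,0,0,0]}' 30
```

```text
time_s: 8.4
position: [0.5466, 0.1625, 0.137]
tcp_rot: [[0.002, 0.956, 0.292], [0.0, 0.292, -0.956], [-1.0, 0.002, 0.0]]
force: [-0.1, 0.4, 0.3]
opening: 0.919
time_s: 9.23
position: [0.5457, 0.1624, 0.136]
tcp_rot: [[-0.0, 0.956, 0.292], [-0.0, 0.292, -0.956], [-1.0, -0.0, -0.0]]
force: [-0.8, 0.3, -0.3]
opening: 0.46
```

```bash
python3 -m inch '{"dp":[[-2,0,0],[-4,0,0],[-6,0,0],[-8,0,0],[-10,0,0],[-10,0,0],[-10,0,0],[-10,0,0],[-10,0,0],[-10,0,0],[-10,0,0],[-10,0,0],[-8,0,0],[-5,0,0],[-2,0,0],[0,0,0],[0,0,0]],"yaw":[0,0,0,0,0,0,0,0,0,0,0,0,0,0,0,0,0]}'
python3 - <<'E'
from h import *
import cv2
for n in("wrist","scene"):
    c=bot.capture(n);cv2.imwrite(f"pics/{n}3.png",c["color"][:,:,::-1])
cv2.imwrite("pics/z5.png",cv2.resize(c["color"][80:240,340:520,::-1],None,fx=3.5,fy=3.5))
s=bot.read_state();R=s["tcp_rot"];p=s["position"]
# tray target in tray frame (-.005,.01), yaw -6.9
a=np.radians(-6.9);t=np.array([.5587,-.3090])+np.array([[np.cos(a),-np.sin(a)],[np.sin(a),np.cos(a)]])@[-.003,.01]
d=np.r_[t-p[:2],0];print(t,p,(d@R*1000).round(1),s["joint_positions"].round(1),s["force"])
E
```

```text
time_s: 10.65
position: [0.5455, 0.1624, 0.2507]
tcp_rot: [[-0.001, 0.956, 0.292], [-0.0, 0.292, -0.956], [-1.0, -0.001, -0.0]]
force: [-0.4, 0.4, -1.8]
opening: 0.458
[ 0.5569231  -0.29871202] [0.54537207 0.16235572 0.25037295] [   0.  -123.8  444.3] [  5.3  24.8  89.1   0.   66.2 -11.7] [ 0.02864475  0.24190516 -2.24169156]
```

View pics/z5.png

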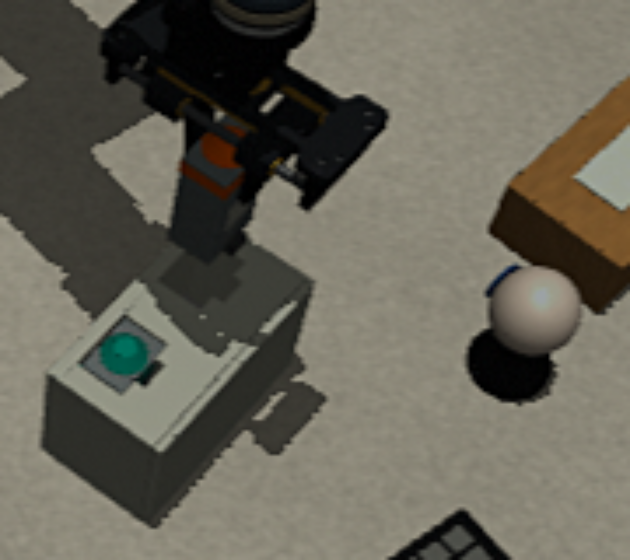

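View pics/wrist3.png

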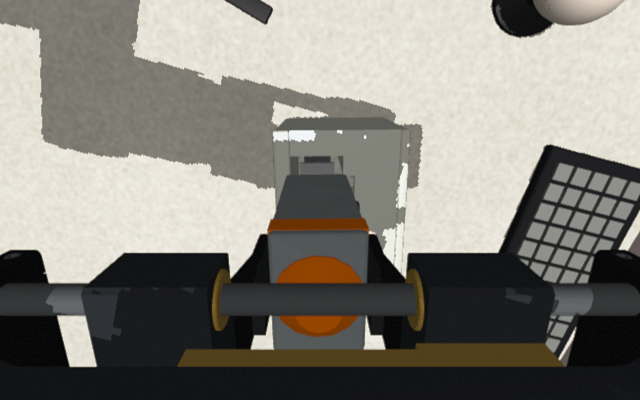

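The pack hangs upright about 50 mm above the dock, and teal is untouched. Now over to the tray.

```bash
python3 -m inch '{"dp":[[0,-2.2,8],[0,-4.5,16],[0,-7.4,26.5],[0,-7.4,26.5],[0,-7.4,26.5],[0,-7.4,26.5],[0,-7.4,26.5],[0,-7.4,26.5],[0,-7.4,26.5],[0,-7.4,26.5],[0,-7.4,26.5],[0,-7.4,26.5],[0,-7.4,26.5],[0,-7.4,26.5],[0,-7.4,26.5],[0,-7.4,26.5],[0,-7.4,26.5],[0,-3.6,14],[0,-2.5,8.8],[0,0,0]],"yaw":[0,0,0,0,0,0,0,0,0,0,0,0,0,0,0,0,0,0,0,0]}' 
python3 -m inch '{"dp":[[0,0,0],[0,0,0],[0,0,0],[0,0,0],[0,0,0],[0,0,0],[0,0,0],[0,0,0]],"yaw":[4,4,4,4,4,4,0,0]}'
python3 - <<'E'
from h import *
import cv2
for n in("wrist","scene","top"):
    c=bot.capture(n);cv2.imwrite(f"pics/{n}4.png",c["color"][:,:,::-1])
E
```

```text
time_s: 12.42
position: [0.557, -0.3004, 0.2506]
tcp_rot: [[-0.0, 0.957, 0.29], [-0.0, 0.29, -0.957], [-1.0, -0.0, 0.0]]
force: [-0.3, -0.5, -2.5]
opening: 0.457
time_s: 13.08
position: [0.5573, -0.2969, 0.251]
tcp_rot: [[-0.001, 0.993, -0.118], [0.001, -0.118, -0.993], [-1.0, -0.001, -0.001]]
force: [-0.7, 0.0, -2.7]
opening: 0.46
```

View pics/wrist4.png

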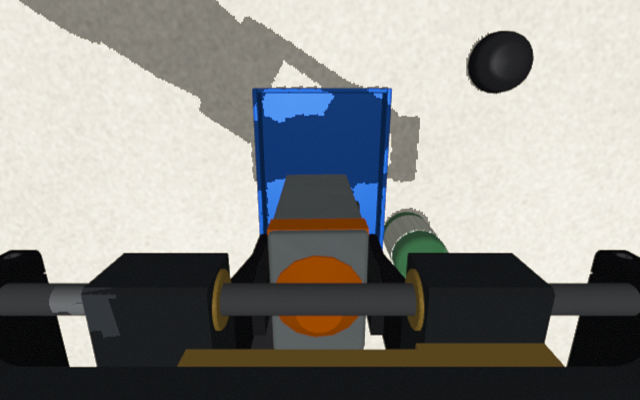

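View pics/scene4.png

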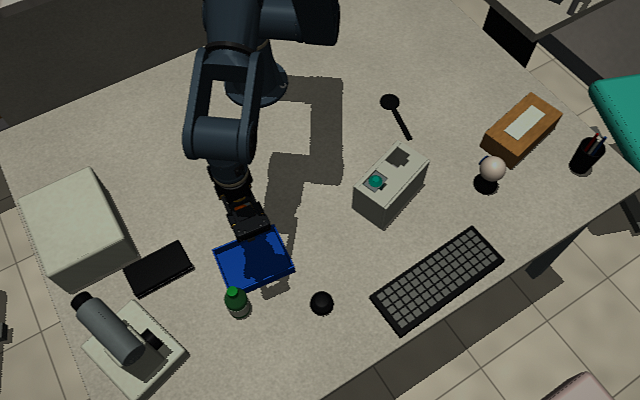

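Run:
```python
from h import *
c=bot.capture("wrist");s=bot.read_state()
R=np.array(s["tcp_rot"]);p=s["position"]
for nm,a,z in(("TL",(253,88),.035),("TR",(391,88),.035),("R side",(385,180),.035),("L side",(258,180),.035)):
    q=at(c,*a,z);print(nm,q.round(4),((q-p)@R*1000).round(1))
```

```text
TL [ 0.5033 -0.2093  0.035 ] [216.1 -64.4 -81.6]
TR [ 0.6392 -0.2258  0.035 ] [216.1  72.6 -81.6]
R side [ 0.6272 -0.3193  0.035 ] [216.1  71.9  12.6]
L side [ 0.4923 -0.3029  0.035 ] [216.1 -64.   12.6]
```

```bash
python3 -m inch '{"dp":[[5,0,0],[12,0,0],[18,0,0],[20,0,0],[20,0,0],[20,0,0],[20,0,0],[18,0,0],[12,0,0],[8,0,0],[5,0,0],[2,0,0],[0,0,0],[0,0,0]],"yaw":[0,0,0,0,0,0,0,0,0,0,0,0,0,0]}' 
python3 -m inch '{"dp":[[1,0,0],[1,0,0],[1,0,0],[1,0,0],[1,0,0],[1,0,0],[0,0,0],[0,0,0]],"yaw":[0,0,0,0,0,0,0,0]}'
python3 -m inch '{"dp":[[1,0,0],[1,0,0],[0,0,0],[0,0,0]],"yaw":[0,0,0,0]}'
```

```text
time_s: 14.45
position: [0.5579, -0.2991, 0.0919]
tcp_rot: [[0.001, 0.993, -0.122], [-0.001, -0.122, -0.993], [-1.0, 0.002, 0.001]]
force: [0.5, -0.3, -1.7]
opening: 0.456
time_s: 15.12
position: [0.5573, -0.2986, 0.0849]
tcp_rot: [[-0.0, 0.993, -0.122], [0.0, -0.122, -0.993], [-1.0, -0.0, -0.0]]
force: [0.1, -0.5, -1.8]
opening: 0.456
time_s: 15.45
position: [0.5573, -0.2986, 0.0829]
tcp_rot: [[-0.0, 0.993, -0.122], [0.0, -0.122, -0.993], [-1.0, -0.0, -0.0]]
force: [-0.6, 0.2, -1.6]
opening: 0.455
```

```bash
python3 -m inch '{"dp":[[0.5,0,0],[0.5,0,0],[0.5,0,0],[0,0,0],[0,0,0]],"yaw":[0,0,0,0,0]}'
python3 -m inch '{"dp":[[0.5,0,0],[0.5,0,0],[0,0,0],[0,0,0]],"yaw":[0,0,0,0]}'
```

```text
time_s: 15.87
position: [0.5573, -0.2987, 0.0815]
tcp_rot: [[-0.0, 0.993, -0.122], [0.0, -0.122, -0.993], [-1.0, -0.0, -0.0]]
force: [-0.6, -0.3, -2.2]
opening: 0.456
time_s: 16.2
position: [0.5574, -0.2988, 0.0811]
tcp_rot: [[0.0, 0.993, -0.122], [-0.0, -0.122, -0.993], [-1.0, 0.0, 0.0]]
force: [-2.0, 1.3, 3.1]
opening: 0.463
```

Contact at the expected height, with about 5 N taken by the floor. I'll release and back off.

```bash
python3 -m inch '{"dp":[[0,0,0],[0,0,0],[0,0,0],[0,0,0],[0,0,0],[0,0,0],[0,0,0]],"yaw":[0,0,0,0,0,0,0]}' 70
python3 -m inch '{"dp":[[-3,0,0],[-8,0,0],[-15,0,0],[-20,0,0],[-25,0,0],[-25,0,0],[-25,0,0],[-20,0,0],[-10,0,0],[-5,0,0],[0,0,0]],"yaw":[0,0,0,0,0,0,0,0,0,0,0]}'
python3 -m inch '{"dp":[[0,0,-10],[0,0,-25],[0,0,-25],[0,0,-25],[0,0,-25],[0,0,-25],[0,0,-25],[0,0,-10],[0,0,0]],"yaw":[0,0,0,0,0,0,0,0,0]}'
python3 - <<'E'
from h import *
import cv2
c=bot.capture("top");im=c["color"][:,:,::-1]
cv2.imwrite("pics/top5.png",im);cv2.imwrite("pics/z6.png",cv2.resize(im[140:250,360:470],None,fx=5,fy=5))
c=bot.capture("scene");im=c["color"][:,:,::-1];cv2.imwrite("pics/scene5.png",im);cv2.imwrite("pics/z7.png",cv2.resize(im[120:330,200:440],None,fx=2.8,fy=2.8))
E
```

```text
time_s: 16.78
position: [0.5574, -0.2987, 0.0805]
tcp_rot: [[0.0, 0.993, -0.122], [-0.0, -0.122, -0.993], [-1.0, 0.0, 0.0]]
force: [-0.4, 0.1, 0.3]
opening: 0.789
time_s: 17.7
position: [0.5577, -0.2989, 0.2378]
tcp_rot: [[0.002, 0.993, -0.122], [-0.001, -0.122, -0.993], [-1.0, 0.002, 0.001]]
force: [0.1, -0.0, -0.3]
opening: 0.807
time_s: 18.45
position: [0.5771, -0.1269, 0.2351]
tcp_rot: [[-0.003, 0.993, -0.118], [0.002, -0.118, -0.993], [-1.0, -0.004, -0.002]]
force: [-0.3, -0.8, -0.4]
opening: 0.806
```

View pics/z6.png

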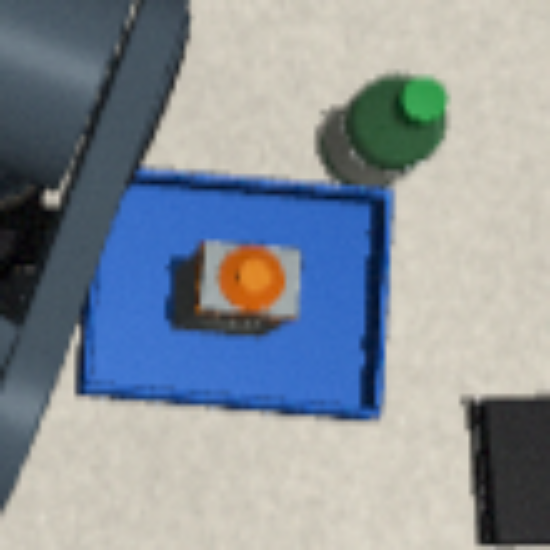

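View pics/z7.png

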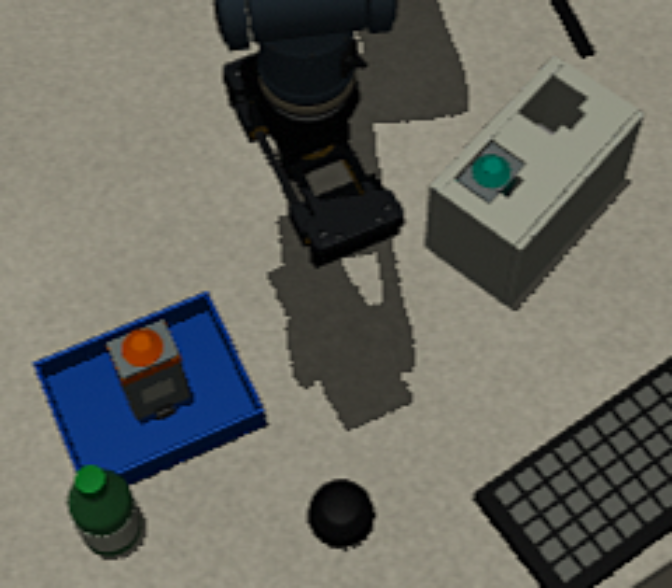

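View pics/top5.png

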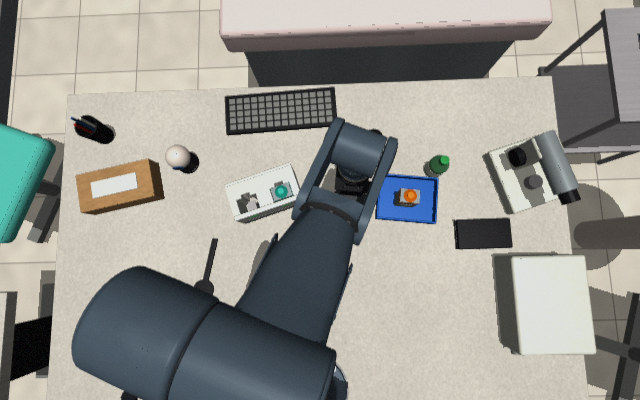

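The pack stands upright mid-tray (cap at about (410,196) in the top view), teal is locked, and the other objects haven't moved. One numeric check, then I'll hand in.

Run:
```python
from h import *
t=bot.capture("top");s=bot.capture("scene")
p=uz(255,274,5,360,140);q=uz(143,343,2.8,200,120)
print(at(t,*p,.116),at(s,*q,.116))
a=np.radians(-6.9);R=np.array([[np.cos(a),-np.sin(a)],[np.sin(a),np.cos(a)]])
print((at(t,*p,.116)[:2]-[.5587,-.309])@R)
print(bot.read_state()["force"], bot.hand_in())
```

```text
[ 0.55735112 -0.30327841  0.116     ] [ 0.55714618 -0.2969832   0.116     ]
[-0.00202648  0.0055181 ]
the job is handed in; nothing more can be done
[-0.91373342  1.37201308 -0.72847779] None
```

The orange-capped pack is out of the dock and standing upright in the blue tray. I handed the job in at about 18.5 s of the 61 s allowed; hand-in reports no verdict.

**Press and release:** I pressed the cap with closed fingers to a steady 20 N or so, about 7 mm below its locked height. The pack then sprang up, confirmed in the wrist picture.

**Pull and place:** I gripped it across its 40 mm (the gripper read 40 mm), pulled it straight up and carried it over the teal pack. I lowered it until the tray floor took about 5 N, then opened the fingers and backed away.

**Last checks:**
- **Pack in tray:** it stands about 2 mm (x) and 6 mm (y) from the tray's centre, well inside the limits. The gripper's height at contact matched the pack sitting on the floor.
- **Teal pack:** in the pictures it still looks locked at its original height.
- **Other objects:** the eye model, bottle and lens case look unmoved. The mouse is partly hidden by the arm in the last top picture but looks in place in the scene view. Part of the occluder is hidden too; what can be seen of it looks in place.
- **Robot:** it touches nothing. The final force reading was under 2 N, close to the sensor's noise.

**Disagreement:** the top and scene cameras differed by about 6 mm in y throughout. I used the close-up wrist view for the press and the grasp. For the tray I used the top camera's position, and the wrist view agreed with it to about 4 mm.

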